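# Put the laundry supplies away, each with its like

## Robot

A 6-joint arm with a two-finger parallel gripper is mounted at the origin on the work surface. World frame = base frame: x ahead of the robot, y to its left, z up, the work surface at z = 0. Lengths are in m, angles in rad, forces in N, time in s.
With the tool pointing down it reaches from about 0.225 to 0.875 m from the base axis. Payload 3.4 kg.
Tool frame: the origin (TCP) lies between the finger pads; the fingertips stand 22 mm ahead of it and the grasp point (between the pads) lies 3 mm ahead of it (manip.finger_overhang is the distance from the TCP to the fingertips, in m); z points along the fingers, y is the line along which they close (so a half turn about z gives the same grasp; the last joint's range is limited). The gripper opens to 85 mm and grips with 20 to 120 N. Pads are 22 mm wide; open, the fingers measure 114 mm over their backs; the gripper's body (76 mm by 85 mm) begins 54 mm behind the grasp point. The pads swing forward as they close: fully open they stand 13 mm farther back than shut.
Start: joints at [-1.275, 0.276, 1.505, -0, 1.361, -0.121], TCP at [0.233, -0.526, 0.253] pointing down, gripper open.
Joint ranges: [-2.89, 2.89], [-0.75, 2.08], [0.22, 2.7], [-1.18, 4.32], [0.11, 2.71], [-2.7, 2.7]. Speed limits (rad/s): [2.57, 2.57, 3.14, 3.14, 3.14, 3.14].

## Interface

Orientations are given as a unit quaternion [w, x, y, z].
In Python, from rig import get_state, eyes, order, manip gives the robot as it stands.
- The arm moves only by the tool drive_tool, never from a script. Its argument "rows" is a list of rows, each a list of 4 numbers: the shift along the tool's x, y, z in units of 25 mm (1.0 is 25 mm), then the turn about the tool's z in units of 6 degrees (1.0 is 6 degrees). A call has exactly 8 rows; each row is the pose to reach, as a shift and turn from the pose commanded when the call began, along the tool's axes at that moment; what a row does not reach only later rows make up. A row lasts 1/12 s, in which the tool goes at most 41.7 mm and 7.16 degrees, less where a joint would pass 70% of its speed; a pose out of reach is approached as far as the arm can. A call with a gripper value outside its range is refused whole. "grip" is the finger opening in mm, from 0 to 85.4, set as the call begins (left out, the last holds). The fingers move at their own pace and stop on an object; "newtons" is the grip in N (left out, the last holds). Time passes only in rows, so rows that repeat a pose let the fingers close, or fill a call up. It gives the time, the measured TCP pose, the force, the opening and the grip force at its end, in the units of the state.
- get_state(): the state, without advancing time (a new reading comes with each control period).
- eyes.get_image(name): name is "scene" or "top" or "wrist"; returns (picture, depth): 384x512x3 uint8, red, green, blue; 384x512 float32, m along the optical axis (not along the pixel's ray), 0 where there is no reading.
- eyes.camera_info(name): a dict with "fx", "fy", "cx", "cy" (pixels), "R" (3x3) and "t" (3): a world point X has camera coordinates R X + t. Camera axes: x right, y down, z forward; pixel columns grow to the right and rows downward; lengths in m; the calibration is good to about 2 mm. The wrist camera is an equidistant fisheye: a pixel r from the principal point sees the ray r / f radians off the axis. A picture is of the moment at which its call begins: read the wrist's pose just before it. camera_info takes no time and is no camera call; for the wrist camera it gives the pose at the moment of the call.
- order.sign_off(): hands the job in; it is judged then, once.
The state is a dict: "clock": time; "qpos": joint angles; "qd": joint speeds; "effort": joint torques, N m; "position": TCP position; "ee_rot": TCP orientation; "contact_force": force on the tool from outside, world axes, zero at the start; "moment": the same for the moment, N m; "width": finger opening in m; "gripper_force": force on a finger pad.
Only numpy, scipy, OpenCV 4.12 (cv2) and the standard library are available. Lean on these libraries where they do the work, as an engineer would, in place of code of your own. Each camera call takes 0.05 s, during which the arm holds its last target. There are 200 camera calls.

## Task

New laundry supplies stand stacked on the counter: a round tin on a bar of soap on a white plastic box on a cardboard carton. Take the stack apart and put each item on the tray that already holds one like it: flat on the tray, squarely in line with its like on the side nearer the robot, with a finger's width (about 18 mm) left between the two. Set each one down, do not drop it or tip it over, and leave the goods already on the trays, the bottle and the measuring cup where they are.

Things in the scene. Friction and masses are not known exactly. Their poses are not given: they have to be found in the camera images.
- carton: New washing-tablet carton, plain brown cardboard with a paper label on each long side, 120 long x 66 wide x 50 high mm, about 420 g (varies by up to 30 percent). At the start it is the bottom of the stack, standing on the counter. Origin: centre of its underside; x along its length, y across its width, z up. Rigid, solid, flat on top.
- wipes: New closed white plastic box of stain wipes with rounded corners and small grey end clips, 96 long x 60 wide x 36 high mm, about 220 g (varies by up to 30 percent). At the start it is second from the bottom, flat on the carton. Origin: centre of its underside; x along its length, y across its width, z up. Rigid, solid, flat on top.
- soap: New bar of cream-coloured laundry soap with a rectangle stamped on its top, 74 long x 50 wide x 32 high mm, about 160 g (varies by up to 30 percent). At the start it is third from the bottom, flat on the wipes box. Origin: centre of its underside; x along its length, y across its width, z up. Rigid, solid, flat on top.
- tin: New round bare-metal screw-lid tin of stain paste, 46 diameter x 32 high mm, about 110 g (varies by up to 30 percent). At the start it is the top of the stack, flat on the soap. Origin: centre of its underside; z up. Rigid, solid, flat on top.
- carton_stocked: Loose twin of the new carton, same size, at the far end of its fixed grey tray (inside 290 x 106 mm, long side within 0.15 rad of world x; floor 4 mm over the counter, rim 4 mm over the floor). Origin: centre of underside; x along the tray, away from the robot, z up. On its -x side the tray is free: a new one set 18 mm clear of it has its origin at x = -138 mm, y = z = 0 here.
- wipes_stocked: Loose twin of the new wipes, same size, at the far end of its fixed grey tray (inside 240 x 110 mm, long side within 0.15 rad of world x; floor 4 mm over the counter, rim 4 mm over the floor). Origin: centre of underside; x along the tray, away from the robot, z up. On its -x side the tray is free: a new one set 18 mm clear of it has its origin at x = -114 mm, y = z = 0 here.
- soap_stocked: Loose twin of the new soap, same size, at the far end of its fixed grey tray (inside 196 x 112 mm, long side within 0.15 rad of world x; floor 4 mm over the counter, rim 4 mm over the floor). Origin: centre of underside; x along the tray, away from the robot, z up. On its -x side the tray is free: a new one set 18 mm clear of it has its origin at x = -92 mm, y = z = 0 here.
- tin_stocked: Loose twin of the new tin, same size, at the far end of its fixed grey tray (inside 140 x 112 mm, long side within 0.15 rad of world x; floor 4 mm over the counter, rim 4 mm over the floor). Origin: centre of underside; x along the tray, away from the robot, z up. On its -x side the tray is free: a new one set 18 mm clear of it has its origin at x = -64 mm, y = z = 0 here.
- bottle: Bystander: grey detergent bottle with a black cap, 72 diameter x 200 high mm, standing on the counter on the left, beside the trays. Origin: centre of its underside, z up.
- cup: Bystander: small empty white measuring cup, 60 diameter at the rim x 55 high mm, standing on the counter on the right, beside the trays. Origin: centre of its underside, z up.
There are look-alikes about, which are no part of the job. What is shaped like the wipes_stocked but orange, purple or yellow is not meant.

How it is judged:
By the outcome, as a careful person would: the job done as asked, in the order asked, and still so for the second after the job is handed in, with the robot touching nothing.
It also fails if it takes over 128 s, if anything falls off the work surface, if the arm or the gripper's body presses on something with over 40 N, if the wrist force passes 120 N, or if a joint passes its speed limit or range.

## Working session

There is one attempt and no reset: what is moved stays moved. The work goes in short steps, Python scripts to look and compute and a tool call to move; the robot and the scene stay as the last step left them, time stands still between calls to the robot, and variables do not carry over. Pictures are saved under pics/ and viewed, at most 14 in all, crops included, and the job is handed in when it is done.

Besides the shell and the picture viewer there is one more tool, called after ">>>" as a command line: name --pt "numbers of a row" for each row, then --argument value for the rest. drive_tool: Moves the arm, as the interface text tells. Its arguments: {"type":"object","properties":{"rows":{"type":"array","items":{"type":"array","items":{"type":"number"}}},"grip":{"type":"number"},"newtons":{"type":"number"}},"required":["rows"]}

```bash
ls; mkdir -p pics; python3 - <<'E'
from rig import get_state, eyes, manip
import cv2,numpy as np
s=get_state();print({k:np.round(v,3) for k,v in s.items()},manip.finger_overhang)
for n in("scene","top"):
    p,d=eyes.get_image(n);c=eyes.camera_info(n)
    np.savez(f"pics/{n}0.npz",p=p,d=d,**c)
    cv2.imwrite(f"pics/{n}0.png",cv2.resize(p[:,:,::-1],(800,600),interpolation=cv2.INTER_CUBIC));print(n,{k:np.round(v,3).tolist() for k,v in c.items()})
E
```

```text
pics
{'clock': np.float64(0.0), 'qpos': array([-1.275,  0.277,  1.506,  0.   ,  1.361, -0.121]), 'qd': array([ 0.   , -0.002,  0.   , -0.   , -0.001, -0.   ]), 'effort': array([-1.0000e-03, -4.1678e+01, -2.4581e+01, -1.0000e-03,  1.1000e-02,
        0.0000e+00]), 'position': array([ 0.233, -0.525,  0.252]), 'ee_rot': array([-0.001,  0.978,  0.207, -0.   ]), 'contact_force': array([ 0.087, -0.281,  0.702]), 'moment': array([ 0.003, -0.047, -0.012]), 'gripper_force': np.float64(0.0), 'width': np.float64(0.085)} 0.022
scene {'fx': 373.611, 'fy': 373.611, 'cx': 251.808, 'cy': 192.925, 'R': [[0.755, 0.656, 0.016], [0.497, -0.556, -0.666], [-0.428, 0.511, -0.746]], 't': [-0.394, -0.209, 1.406]}
top {'fx': 408.239, 'fy': 408.239, 'cx': 255.907, 'cy': 190.061, 'R': [[-0.009, -1.0, 0.006], [-0.987, 0.007, -0.163], [0.163, -0.008, -0.987]], 't': [0.014, 0.54, 1.5]}
```

View pics/top0.png

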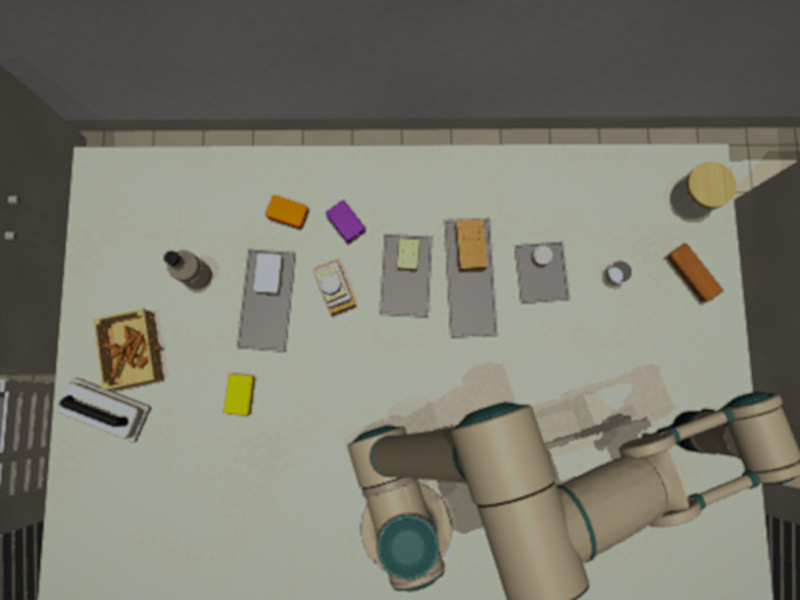

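View pics/scene0.png

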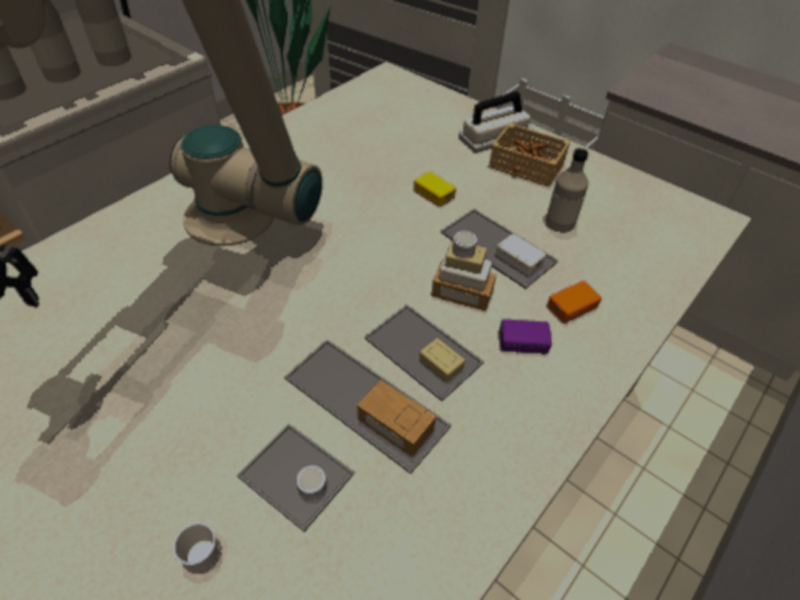

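The top view shows (800x600 px) the stack at (335,287), the wipes tray at (267,300), soap tray at (405,277), carton tray at (470,278), tin tray at (542,273), the bottle at (187,267) and the cup at (617,273). Next I get positions from depth.

```bash
cat > h.py <<'E'
import numpy as np,cv2
def cloud(f):
    z=np.load(f);d=z['d'];v,u=np.mgrid[:384,:512]
    X=np.stack([(u-z['cx'])/z['fx']*d,(v-z['cy'])/z['fy']*d,d],-1)
    return (X-z['t'])@z['R'],z['p'],d>0     # R^T (X-t)
def rect(P):
    (c,s,a)=cv2.minAreaRect((P[:,:2]*1000).astype(np.float32))
    if s[0]<s[1]: s=s[::-1];a+=90
    return np.round(c,1),np.round(s,1),round((a+90)%180-90,1)
E
python3 - <<'E'
from h import *
# (name, u,v in 800x600 top, height range, radius)
items=dict(carton=(333,287,.035,.055,.09),wipes=(333,287,.078,.092,.08),soap=(333,287,.111,.124,.06),tin=(333,287,.144,.157,.05),
 carton_s=(472,245,.046,.062,.09),wipes_s=(267,272,.032,.047,.08),soap_s=(408,254,.029,.042,.06),tin_s=(542,256,.029,.042,.04),bottle=(187,267,.02,.25,.08),cup=(617,273,.02,.06,.06))
P,p,m=cloud('pics/top0.npz');S,_,ms=cloud('pics/scene0.npz')
g=P[(np.abs(P[...,2])<.02)&m];print('floor z',np.median(g[:,2]))
g=S[(np.abs(S[...,2])<.02)&ms];print('floor z sc',np.median(g[:,2]))
for n,(u,v,a,b,r) in items.items():
    c=P[int(v*.64),int(u*.64)];
    for nm,Q,mm in(('top',P,m),('scn',S,ms)):
        k=mm&(Q[...,2]>a)&(Q[...,2]<b)&(np.hypot(Q[...,0]-c[0],Q[...,1]-c[1])<r)
        if k.sum()>5: print(n,nm,k.sum(),*rect(Q[k]),'mean',np.round(Q[k].mean(0)*1000,1))
# trays: by dark colour near floor
hsv=cv2.cvtColor(p,cv2.COLOR_RGB2HSV)
for n,(u,v) in dict(wt=(262,330),st=(405,297),ct=(472,305),tt=(542,285)).items():
    k=(m&(np.abs(P[...,2]-.004)<.012)&(hsv[...,2]<130)).astype(np.uint8)
    _,L=cv2.connectedComponents(k,connectivity=4);l=L[int(v*.64),int(u*.64)]
    print(n,l,*rect(P[L==l]),np.median(P[L==l][:,2]))
E
```

```text
floor z 0.0008309919633177526
floor z sc 0.0008685412123628055
carton top 118 [567.1 171.7] [120.6  65.7] 20.7 mean [554.7 158.5  49.8]
carton scn 288 [568.7 166.8] [120.3  70.8] 20.6 mean [583.2 150.5  47.1]
wipes top 119 [565.3 173.2] [97.2 60.1] 21.7 mean [562.6 165.1  84.7]
wipes scn 206 [567.7 166.7] [96.1 58.9] 22.0 mean [581.8 155.9  85.1]
soap top 124 [561.1 173.9] [75.1 49.5] 23.8 mean [560.4 174.2 117.9]
soap scn 177 [562.9 168.8] [73.4 52.2] 24.2 mean [571.1 162.2 117.9]
tin top 130 [555.9 170.7] [43.7 42.7] 45.6 mean [555.3 171.1 150.9]
tin scn 136 [558.  165.8] [45.3 43.2] -53.8 mean [558.6 164.9 149.9]
carton_s top 538 [ 669.9 -164.1] [120.7  67.5] 3.7 mean [ 668.8 -163.9   54.1]
carton_s scn 1050 [ 671.8 -169. ] [121.2  68.5] 4.0 mean [ 674.3 -170.8   54.4]
wipes_s top 371 [602.9 335.4] [95.6 60.9] -4.3 mean [601.6 334.7  40.3]
wipes_s scn 359 [605.7 329.7] [96.9 63.2] -5.9 mean [608.  326.8  39.4]
soap_s top 229 [649.5  -8.3] [74.8 49.5] -6.4 mean [648.9  -8.2  35.8]
soap_s scn 369 [652.1 -13.5] [73.7 50.2] -5.9 mean [653.7 -15.7  36.1]
tin_s top 103 [ 641.9 -339.2] [43.3 43.3] -45.5 mean [ 641.6 -339.9   35.6]
tin_s scn 269 [ 646.7 -345.2] [45.4 42.1] -42.9 mean [ 647.4 -346.    37. ]
bottle top 517 [602.4 511.2] [72.2 66.6] -36.4 mean [596.5 501.8 125.9]
bottle scn 839 [610.  497.4] [71.3 56.4] 10.3 mean [614.3 490.8 108.1]
cup top 128 [ 596.6 -523.7] [59.2 56.6] -36.8 mean [ 598.7 -528.    42.3]
cup scn 441 [ 598.9 -527.5] [58.9 57.7] 1.9 mean [ 595.  -527.3   42.7]
wt 77 [544.4 340.7] [248.8 118.9] -5.0 0.005303080129852119
st 0 [554.8 -45.9] [2989.2 1604.7] 89.5 -0.0009826374239677975
ct 51 [ 596.3 -165.5] [296.1 116.8] 1.4 0.004800971631919801
tt 70 [ 608.6 -343.7] [150.8 122.6] 5.0 0.0045131097862615675
```

```bash
cat >> h.py <<'E'
from scipy.spatial.transform import Rotation as Ro
def st():
    from rig import get_state
    s=get_state();q=s['ee_rot'];R=Ro.from_quat([q[1],q[2],q[3],q[0]]).as_matrix()
    return s,np.array(s['position']),R
def plan(xyz,yaw,say=True):
    "shift (25 mm units) in tool axes and turn (6 deg units) to TCP xyz [m], tool-x yaw [deg]"
    s,p,R=st();y0=np.degrees(np.arctan2(R[1,0],R[0,0]))
    u=R.T@(np.array(xyz)-p)/.025;t=-((yaw-y0+90)%180-90)/6
    if say: print('t',round(float(s['clock']),2),'at',np.round(p*1000,1),'yaw',round(y0,2),'q6',round(float(s['qpos'][5]),2),'-> shift',np.round(u,2),'turn',round(t,2),'dist mm',round(25*np.linalg.norm(u)))
    return u,t
def wrist(name):
    from rig import eyes
    c=eyes.camera_info('wrist');p,d=eyes.get_image('wrist')
    np.savez(f'pics/{name}.npz',p=p,d=d,**c)
    cv2.imwrite(f'pics/{name}.png',cv2.resize(p[:,:,::-1],(800,600),interpolation=cv2.INTER_CUBIC))
    return wcloud(f'pics/{name}.npz')
def wcloud(f):
    z=np.load(f);p=z['p'];d=z['d'];v,u=np.mgrid[:384,:512]
    a=(u-z['cx'])/z['fx'];b=(v-z['cy'])/z['fy'];th=np.hypot(a,b)+1e-9
    k=np.tan(np.minimum(th,1.5))/th*d
    X=np.stack([a*k,b*k,d],-1)
    return (X-z['t'])@z['R'],p,(d>0)&(th<1.3)
def top(Q,m,c,zlo,zhi,r):
    "fit the top face of the thing near c (m)"
    k=m&(Q[...,2]>zlo)&(Q[...,2]<zhi)&(np.hypot(Q[...,0]-c[0],Q[...,1]-c[1])<r)
    return (k.sum(),*rect(Q[k]),np.round(np.median(Q[k],0)*1000,1)) if k.sum()>5 else k.sum()
E
python3 - <<'E'
from h import *
from rig import eyes
s,p,R=st();c=eyes.camera_info('wrist');C=-c['R'].T@c['t']
print(c['fx'],c['cx'],c['cy'],'cam in tool mm',np.round(R.T@(C-p)*1000,1),'axis in tool',np.round(R.T@c['R'][2],3))
plan([.60,-.34,.28],5)
E
```

```text
297.3186396354542 258.10125705725227 188.88892079698994 cam in tool mm [  80.5    0.  -120.9] axis in tool [-0.314  0.001  0.949]
t 0.1 at [ 232.6 -525.4  252.5] yaw 23.88 q6 -0.12 -> shift [16.44 -0.83 -1.1 ] turn 3.15 dist mm 412
```

>>> drive_tool --pt "1 0 0 0.3" --pt "2.2 -0.1 -0.2 0.8" --pt "3.6 -0.2 -0.3 1.4" --pt "5 -0.3 -0.5 2" --pt "6.4 -0.4 -0.6 2.5" --pt "7.8 -0.5 -0.8 3" --pt "9.2 -0.6 -1 3.15" --pt "10.4 -0.7 -1.1 3.15" --grip 85 --newtons 40

```text
clock: 0.77
position: [0.4654, -0.4032, 0.281]
ee_rot: [-0.0, 0.999, 0.044, 0.0]
contact_force: [0.5, -0.8, -0.6]
width: 0.085
gripper_force: 0.0
```

```bash
python3 -c "
from h import *
plan([.60,-.34,.28],5)"
```

```text
t 0.77 at [ 465.4 -403.2  281. ] yaw 4.99 q6 0.66 -> shift [ 5.59 -2.05  0.04] turn -0.0 dist mm 149
```

>>> drive_tool --pt "1 -0.4 0 0" --pt "2.2 -0.8 0 0" --pt "3.6 -1.3 0 0" --pt "4.8 -1.8 0 0" --pt "5.6 -2.05 0 0" --pt "5.6 -2.05 0 0" --pt "5.6 -2.05 0 0" --pt "5.6 -2.05 0 0"

```text
clock: 1.43
position: [0.5978, -0.3414, 0.2802]
ee_rot: [-0.0, 0.999, 0.043, -0.001]
contact_force: [0.3, -0.1, -0.1]
width: 0.0849
gripper_force: 0.0
```

```bash
python3 -c "
from h import *
Q,p,m=wrist('w_tin')
print(top(Q,m,[.643,-.342],.025,.05,.04))
print(top(Q,m,[.67,-.165],.045,.065,.09))
plan([.60,-.165,.28],3.7)"
```

```text
(np.int64(1068), array([ 646.5, -343.5]), array([44.6, 44.5]), -40.4, array([ 646.6, -343.4,   36.5]))
(np.int64(4618), array([ 672.5, -167.7]), array([120.5,  67. ]), 3.7, array([ 672.6, -170.9,   54.2]))
t 1.48 at [ 597.5 -341.7  280.5] yaw 4.94 q6 0.86 -> shift [ 0.71 -7.03  0.02] turn 0.21 dist mm 177
```

View pics/w_tin.png

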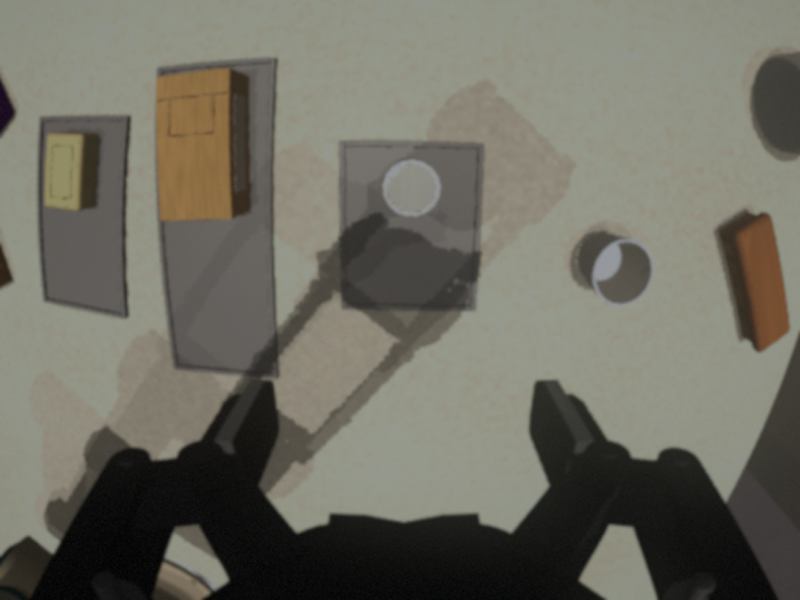

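The wrist view shows the stocked tin at (411,188), and its tray's corners at (341,143), (483,145), (475,310) and (342,308). The carton (195,145) and soap (67,170) twins are also in view. I'll take the tray yaw from the corners and go on to the carton tray.

```bash
cat >> h.py <<'E'
def px(f,pts,h):
    "pixels of the 800x600 wrist picture -> world xy (mm) on the plane z=h"
    z=np.load(f);o=[]
    C=-z['R'].T@z['t']
    for x,y in pts:
        a=(x*.64-z['cx'])/z['fx'];b=(y*.64-z['cy'])/z['fy'];th=np.hypot(a,b)
        r=z['R'].T@np.array([a/th*np.sin(th),b/th*np.sin(th),np.cos(th)])
        o.append((C+r*(h-C[2])/r[2])[:2]*1000)
    return np.array(o)
def traymask(f,c,wl):
    "rect of the tray (dark grey, near the counter) within box wl about c (mm)"
    Q,p,m=wcloud(f);hsv=cv2.cvtColor(p,cv2.COLOR_RGB2HSV)
    k=m&(np.abs(Q[...,2]-.005)<.012)&(hsv[...,2]<115)&(hsv[...,1]<60)&(np.abs(Q[...,0]*1000-c[0])<wl[0])&(np.abs(Q[...,1]*1000-c[1])<wl[1])
    k=cv2.morphologyEx(k.astype(np.uint8),cv2.MORPH_OPEN,np.ones((3,3)))
    return rect(Q[k>0])
E
python3 - <<'E'
from h import *
c=px('pics/w_tin.npz',[(341,143),(483,145),(475,310),(342,308)],.008);print(c.round(1))
for a,b in((3,0),(2,1)): d=c[b]-c[a];print('long',np.linalg.norm(d),np.degrees(np.arctan2(d[1],d[0])))
for a,b in((1,0),(2,3)): d=c[b]-c[a];print('short',np.linalg.norm(d),np.degrees(np.arctan2(-d[0],d[1])))
print(c.mean(0),traymask('pics/w_tin.npz',c.mean(0),(95,85)))
c=px('pics/w_tin.npz',[(157,69),(276,59),(276,376),(174,367)],.008)
for a,b in((3,0),(2,1)): d=c[b]-c[a];print('carton long',np.linalg.norm(d),np.degrees(np.arctan2(d[1],d[0])))
E
```

```text
[[ 676.8 -282.5]
 [ 686.  -401.1]
 [ 539.4 -412.2]
 [ 530.9 -291.8]]
long 146.2770276719974 3.6431799129003126
long 146.99601048397494 4.322495942695623
short 118.9201008528767 4.403995634123814
short 120.65554451205682 4.056516361409801
[ 608.26147966 -346.89051991] (array([ 600.2, -337. ]), array([173.8, 150.1]), 0.5)
carton long 295.1832011780978 2.0811786015927303
carton long 294.49066543419906 1.5554808240862419
```

>>> drive_tool --pt "0.1 -1 0 0" --pt "0.2 -2.2 0 0.1" --pt "0.4 -3.6 0 0.2" --pt "0.5 -5 0 0.2" --pt "0.6 -6.2 0 0.2" --pt "0.7 -7 0 0.2" --pt "0.7 -7 0 0.2" --pt "0.7 -7 0 0.2"

```text
clock: 2.15
position: [0.5999, -0.1656, 0.2815]
ee_rot: [0.001, 0.999, 0.033, 0.0]
contact_force: [0.6, -1.3, 0.1]
width: 0.0849
gripper_force: 0.0
```

```bash
python3 -c "
from h import *
Q,p,m=wrist('w_car')
print('tin',top(Q,m,[.646,-.343],.025,.05,.04))
print('car',top(Q,m,[.67,-.165],.045,.065,.09))
print('soap',top(Q,m,[.65,-.01],.025,.05,.07))
plan([.56,.05,.30],5)"
```

```text
tin (np.int64(879), array([ 646.2, -342.4]), array([45.1, 44.8]), -71.7, array([ 646.5, -340. ,   36.4]))
car (np.int64(5713), array([ 672.6, -167.5]), array([120.2,  66.3]), 3.4, array([ 673.2, -167.1,   54.3]))
soap (np.int64(2033), array([652.5, -12.3]), array([74.6, 49.9]), -5.4, array([653.2, -14.8,  36. ]))
t 2.2 at [ 600.1 -166.5  281.3] yaw 3.75 q6 1.12 -> shift [-1.03 -8.74 -0.76] turn -0.21 dist mm 221
```

View pics/w_car.png

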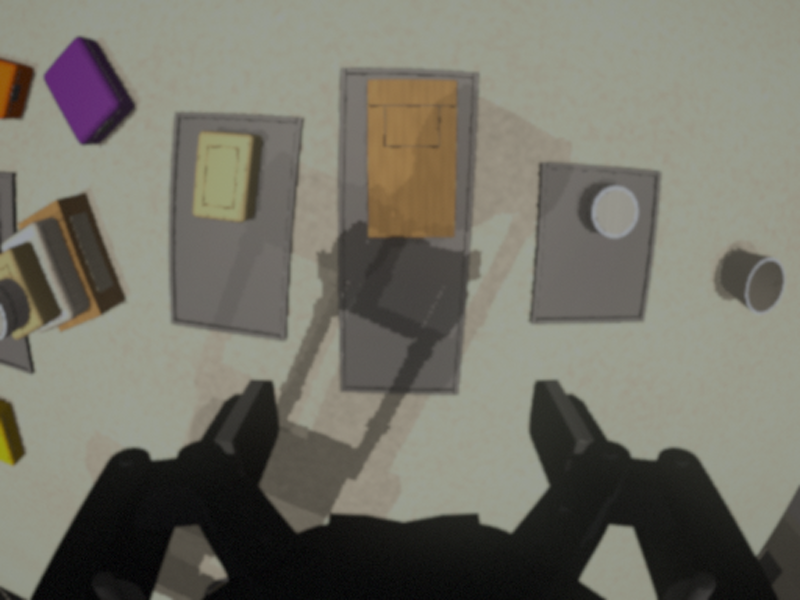

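The carton twin spans (367,78)-(457,237), its tray's corners are (342,69), (478,72), (458,392) and (340,390), and the soap twin is at (222,175). Next is the stack and the wipes tray.

```bash
python3 - <<'E'
from h import *
def yaws(f,pts):
    c=px(f,pts,.008);o=[]
    for a,b in((3,0),(2,1)): d=c[b]-c[a];o+=[np.linalg.norm(d),np.degrees(np.arctan2(d[1],d[0]))]
    for a,b in((1,0),(2,3)): d=c[b]-c[a];o+=[np.linalg.norm(d),np.degrees(np.arctan2(-d[0],d[1]))]
    print(np.round(o,1),c.mean(0).round(1))
f='pics/w_car.npz'
yaws(f,[(342,69),(478,72),(458,392),(340,390)]);yaws(f,[(176,113),(302,118),(285,338),(173,322)]);yaws(f,[(541,163),(659,171),(643,321),(532,321)])
plan([.50,.16,.30],22)
E
```

```text
[296.2   1.7 296.3   2.1 113.3   2.8 115.7   2.7] [ 599.2 -167. ]
[202.   -3.4 201.6  -3.7 119.7  -3.4 118.5  -3.2] [604.2  -7.9]
[145.6   4.5 149.3   4.8 119.6   4.7 120.4   2.9] [ 609.1 -345.7]
t 2.2 at [ 600.1 -166.5  281.3] yaw 3.75 q6 1.12 -> shift [ -3.14 -13.29  -0.77] turn -3.04 dist mm 342
```

>>> drive_tool --pt "-0.2 -1 0 -0.2" --pt "-0.6 -2.3 -0.1 -0.5" --pt "-1 -3.8 -0.2 -1" --pt "-1.4 -5.4 -0.3 -1.5" --pt "-1.8 -7 -0.4 -2" --pt "-2.2 -8.6 -0.5 -2.5" --pt "-2.5 -10.2 -0.6 -3" --pt "-2.8 -11.6 -0.75 -3.05"

```text
clock: 2.87
position: [0.5113, 0.1195, 0.2997]
ee_rot: [0.0, 0.982, 0.191, 0.0]
contact_force: [1.2, -0.1, -0.7]
width: 0.085
gripper_force: 0.0
```

>>> drive_tool --pt "-0.4 -1.1 0 0" --pt "-0.6 -1.6 0 0" --pt "-0.6 -1.6 0 0" --pt "-0.6 -1.6 0 0" --pt "-0.6 -1.6 0 0" --pt "-0.6 -1.6 0 0" --pt "-0.6 -1.6 0 0" --pt "-0.6 -1.6 0 0"

```text
clock: 3.53
position: [0.4834, 0.1497, 0.2993]
ee_rot: [0.0, 0.982, 0.191, -0.0]
contact_force: [0.2, -0.8, 0.1]
width: 0.0849
gripper_force: 0.0
```

```bash
python3 -c "
from h import *
Q,p,m=wrist('w_stk')
c=[.562,.17]
print('tin',top(Q,m,[.557,.168],.14,.16,.05))
print('soap',top(Q,m,[.562,.171],.108,.127,.06))
print('wip',top(Q,m,[.566,.17],.077,.093,.08))
print('car',top(Q,m,[.568,.169],.035,.055,.09))
print('wip_s',top(Q,m,[.604,.332],.03,.05,.08))
print('soap_s',top(Q,m,[.65,-.01],.025,.05,.07))
plan([.557,.168,.20],22)"
```

```text
tin (np.int64(1966), array([557.7, 169. ]), array([44.8, 44.7]), -73.0, array([557.8, 169. , 150.5]))
soap (np.int64(1547), array([563.5, 171.4]), array([73.8, 50.6]), 24.1, array([581.6, 177.4, 117.9]))
wip (np.int64(903), array([568. , 170.5]), array([97.2, 60.6]), 21.3, array([599.4, 174.2,  84.8]))
car (np.int64(718), array([569.5, 169.2]), array([120.2,  66. ]), 20.9, array([607.2, 167.2,  50.2]))
wip_s (np.int64(2582), array([604. , 332.7]), array([94. , 60.2]), -4.7, array([599. , 328.1,  40. ]))
soap_s (np.int64(1670), array([652. , -10.5]), array([75. , 50.8]), -5.2, array([650.2,  -6.9,  36.1]))
t 3.58 at [483.3 150.  299.3] yaw 22.01 q6 1.35 -> shift [3.   0.43 3.97] turn 0.0 dist mm 125
```

View pics/w_stk.png

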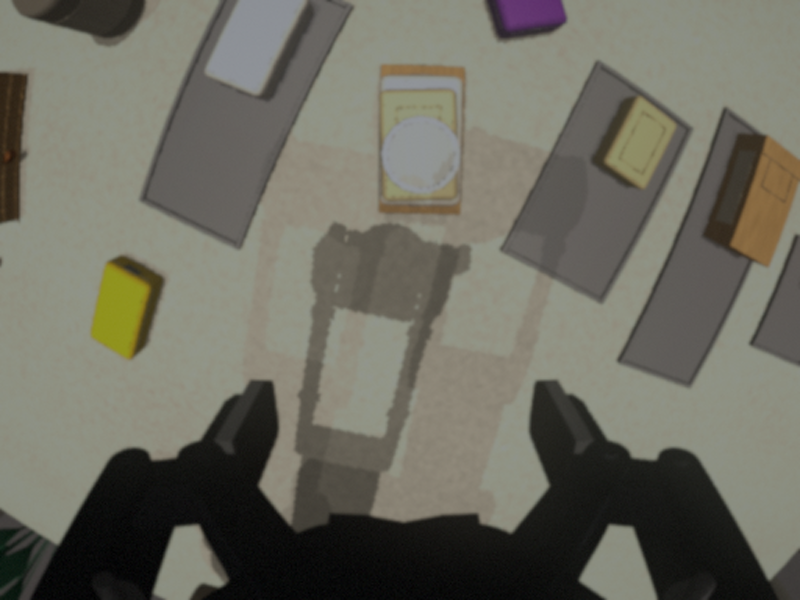

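The stack is seen cleanly, with the tin at (421,153) px, and the measured sizes match the given ones. I'll grasp the tin now.

>>> drive_tool --pt "1 0.1 0.7 0" --pt "2 0.3 1.6 0" --pt "2.8 0.4 2.6 0" --pt "3.04 0.41 3.6 0" --pt "3.04 0.41 4.6 0" --pt "3.04 0.41 5.4 0" --pt "3.04 0.41 5.95 0" --pt "3.04 0.41 6.17 0"

```text
clock: 4.25
position: [0.5558, 0.1692, 0.1425]
ee_rot: [0.0, 0.982, 0.191, -0.003]
contact_force: [-0.6, -0.6, 0.5]
width: 0.0852
gripper_force: 0.0
```

>>> drive_tool --pt "0 0 0 0" --pt "0 0 0 0" --pt "0 0 0 0" --pt "0 0 0 0" --pt "0 0 0 0" --pt "0 0 0 0" --pt "0 0 0 0" --pt "0 0 0 0" --grip 36 --newtons 30

```text
clock: 4.92
position: [0.5582, 0.1698, 0.1468]
ee_rot: [0.0, 0.981, 0.192, 0.002]
contact_force: [0.6, -1.7, 5.9]
width: 0.0454
gripper_force: 31.4
```

```bash
python3 -c "
from h import *
s,p,R=st();print(s['width'],s['gripper_force'],s['contact_force'])
plan([.5577,.169,.145],22)
t=np.radians(4.3);x,y=646.4-64*np.cos(t),-343-64*np.sin(t);print(x,y)
plan([x/1000,y/1000,.20],4.3)"
```

```text
0.04540343059529928 31.36214554309845 [ 0.63379866 -1.67854338  5.88909804]
t 4.92 at [558.2 169.8 146.8] yaw 22.08 q6 1.36 -> shift [-0.03  0.02  0.07] turn 0.01 dist mm 2
582.5801514543925 -347.798638516885
t 4.92 at [558.2 169.8 146.8] yaw 22.08 q6 1.36 -> shift [-6.87 19.55 -2.13] turn 2.96 dist mm 521
```

>>> drive_tool --pt "0 0 -0.4 0" --pt "0 0 -1.1 0" --pt "0 0.1 -1.9 0" --pt "-0.3 0.8 -2.1 0.1" --pt "-0.7 2 -2.1 0.4" --pt "-1.2 3.4 -2.1 0.8" --pt "-1.7 4.9 -2.1 1.2" --pt "-2.3 6.4 -2.1 1.6"

```text
clock: 5.58
position: [0.5636, -0.001, 0.198]
ee_rot: [-0.0, 0.994, 0.108, -0.0]
contact_force: [1.3, 0.4, -2.3]
width: 0.0449
gripper_force: 31.1
```

>>> drive_tool --pt "-0.5 1.5 0 0.3" --pt "-1 3 0 0.7" --pt "-1.5 4.5 0 1.1" --pt "-2 6 0 1.3" --pt "-2.5 7.5 0 1.35" --pt "-2.9 8.8 0 1.35" --pt "-3.1 9.6 0 1.35" --pt "-3.2 10 0 1.35"

```text
clock: 6.25
position: [0.5392, -0.2645, 0.1977]
ee_rot: [0.0, 0.999, 0.037, -0.0]
contact_force: [-0.2, 0.2, -1.5]
width: 0.0451
gripper_force: 31.1
```

```bash
python3 -c "
from h import *
from rig import manip
s,p,R=st();print(s['width'],s['gripper_force'],s['contact_force'],manip.finger_overhang)
Q,im,m=wrist('w_tinheld')
t=np.radians(4.3);x,y=646.4-64*np.cos(t),-343-64*np.sin(t)
print('tin_s',top(Q,m,[.6464,-.343],.025,.05,.04))
plan([x/1000,y/1000,.033],4.3)"
```

```text
0.045092012161975406 31.1482572555542 [-0.23270403  0.24743821 -1.50822818] 0.022
tin_s (np.int64(1721), array([ 645.5, -343.2]), array([45.8, 44.7]), -80.5, array([ 645.3, -341.5,   36.5]))
t 6.3 at [ 539.5 -264.9  197.6] yaw 4.21 q6 0.93 -> shift [1.48 3.42 6.59] turn -0.02 dist mm 189
```

View pics/w_tinheld.png

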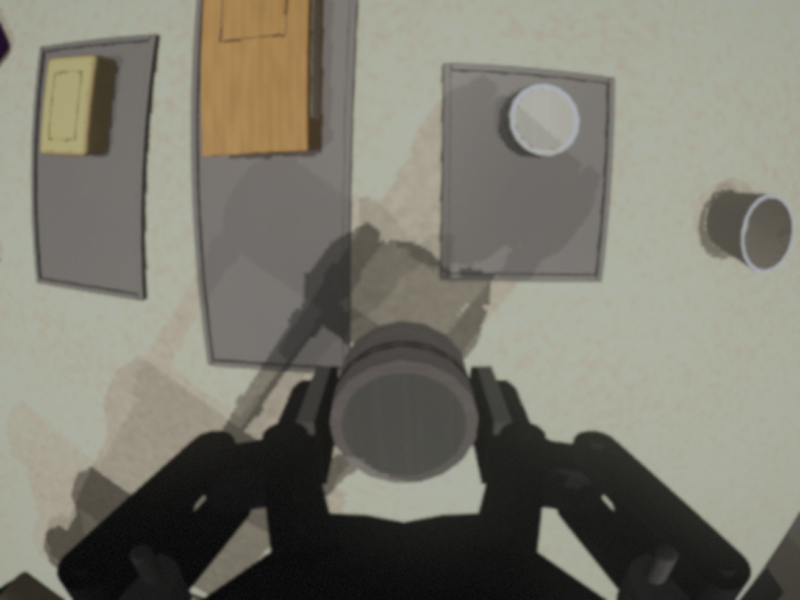

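The tin at (404,425) px is held upright between the pads. The stocked tin is at (545,120). I'll measure how the tin sits in the hand.

```bash
cat >> h.py <<'E'
def held(f,p,R,r=.07,lo=-.04,hi=.02,hz=.004):
    "top face of the held thing in tool axes (mm): rect + z"
    Q,im,m=wcloud(f);T=(Q-p)@R
    k=m&(np.abs(T[...,0])<r)&(np.abs(T[...,1])<r*.6)&(T[...,2]>lo)&(T[...,2]<hi)
    h,e=np.histogram(T[k][:,2],40);print('z hist',[(round(1000*a),int(b)) for a,b in zip(e,h) if b>60])
    return T,k
E
python3 - <<'E'
from h import *
s,p,R=st();T,k=held('pics/w_tinheld.npz',p,R)
for v,u in((425,404),(470,404),(385,404),(425,345),(425,460)): print(np.round(T[int(v*.64),int(u*.64)]*1000,1))
E
```

```text
z hist [(-40, 71), (-38, 162), (-37, 332), (-35, 674), (-34, 459), (-32, 224), (-31, 226), (-30, 208), (-28, 223), (-27, 200), (-25, 155), (-24, 111), (-22, 89), (-21, 85), (-19, 398), (-18, 164), (-16, 98), (-15, 101), (-13, 129), (-12, 159), (-10, 143), (-9, 134), (-7, 145), (-6, 1976), (-4, 4004), (-3, 340), (-1, 229), (0, 195), (2, 206), (3, 199), (5, 234), (6, 165), (8, 197), (9, 135), (11, 124), (12, 152), (14, 117), (15, 77), (17, 102), (18, 80)]
[ 0.4 -0.4 -4. ]
[-16.7  -0.4  -4.2]
[14.4 -0.4 -3.6]
[  0.3 -18.3  -4.3]
[-0.5 16.8 -3. ]
```

```bash
python3 - <<'E'
from h import *
s,p,R=st();T,k=held('pics/w_tinheld.npz',p,R)
k=(k&(np.abs(T[...,2]+.004)<.003)&(np.abs(T[...,1])<.024)).astype(np.uint8)
_,L=cv2.connectedComponents(k);l=L[272,258];print(rect(T[L==l]),T[L==l].mean(0)*1000)
E
```

```text
z hist [(-40, 71), (-38, 162), (-37, 332), (-35, 674), (-34, 459), (-32, 224), (-31, 226), (-30, 208), (-28, 223), (-27, 200), (-25, 155), (-24, 111), (-22, 89), (-21, 85), (-19, 398), (-18, 164), (-16, 98), (-15, 101), (-13, 129), (-12, 159), (-10, 143), (-9, 134), (-7, 145), (-6, 1976), (-4, 4004), (-3, 340), (-1, 229), (0, 195), (2, 206), (3, 199), (5, 234), (6, 165), (8, 197), (9, 135), (11, 124), (12, 152), (14, 117), (15, 77), (17, 102), (18, 80)]
(array([-0.2,  0.3]), array([47.8, 46.2]), 88.9) [ 1.6079756  -0.26646381 -3.71443604]
```

>>> drive_tool --pt "0.4 1 0 0" --pt "0.9 2.2 0.2 0" --pt "1.3 3.1 0.8 0" --pt "1.47 3.42 1.8 0" --pt "1.47 3.42 3 0" --pt "1.47 3.42 4.2 0" --pt "1.47 3.42 5.2 0" --pt "1.47 3.42 5.8 0"

```text
clock: 6.97
position: [0.5817, -0.3405, 0.0494]
ee_rot: [-0.003, 0.999, 0.039, -0.002]
contact_force: [-0.8, -0.0, -0.7]
width: 0.045
gripper_force: 31.3
```

```bash
python3 -c "
from h import *
plan([.5825,-.348,.032],4.3)"
```

```text
t 6.97 at [ 581.7 -340.5   49.4] yaw 4.44 q6 0.86 -> shift [0.01 0.31 0.69] turn 0.02 dist mm 19
```

>>> drive_tool --pt "0 0 0 0" --pt "0 0 0 0" --pt "0 0 0 0" --pt "0 0 0 0" --pt "0 0 0 0" --pt "0 0 0 0" --pt "0 0 0 0" --pt "0 0 0 0"

```text
clock: 7.63
position: [0.5832, -0.3441, 0.0534]
ee_rot: [0.0, 0.999, 0.038, 0.0]
contact_force: [-0.3, 0.9, -1.6]
width: 0.0448
gripper_force: 31.3
```

```bash
python3 -c "
from h import *
Q,im,m=wrist('w_tin2');print('tin_s',top(Q,m,[.6464,-.343],.025,.05,.04))
plan([.5825,-.348,.032],4.3)"
```

```text
tin_s (np.int64(7125), array([ 646.3, -343.2]), array([45.3, 45.1]), -86.2, array([ 646.6, -343.2,   36.5]))
t 7.68 at [ 583.1 -344.1   53.2] yaw 4.37 q6 0.86 -> shift [-0.04  0.16  0.85] turn 0.01 dist mm 22
```

>>> drive_tool --pt "-0.04 0.16 0.2 0" --pt "-0.04 0.16 0.4 0" --pt "-0.04 0.16 0.55 0" --pt "-0.04 0.16 0.65 0" --pt "-0.04 0.16 0.75 0" --pt "-0.04 0.16 0.82 0" --pt "-0.04 0.16 0.86 0" --pt "-0.04 0.16 0.86 0"

```text
clock: 8.35
position: [0.582, -0.3478, 0.0328]
ee_rot: [0.0, 0.999, 0.038, -0.0]
contact_force: [-2.7, 0.8, 7.6]
width: 0.0452
gripper_force: 32.0
```

```bash
python3 -c "
from h import *
s,p,R=st();print(s['contact_force'],s['width'])
plan([.5825,-.348,.032],4.3)"
```

```text
[-2.66698269  0.79027852  7.58142275] 0.04521858737305008
t 8.35 at [ 582.  -347.8   32.8] yaw 4.39 q6 0.85 -> shift [0.02 0.01 0.03] turn 0.01 dist mm 1
```

Touching down at 7.6 N. I'll release a little, then rise.

>>> drive_tool --pt "0 0 0 0" --pt "0 0 0 0" --pt "0 0 0 0" --pt "0 0 0 0" --pt "0 0 0 0" --pt "0 0 -0.1 0" --pt "0 0 -0.4 0" --pt "0 0 -1 0" --grip 66

```text
clock: 9.02
position: [0.5813, -0.3472, 0.0551]
ee_rot: [-0.001, 0.999, 0.038, -0.002]
contact_force: [0.5, 0.2, 0.4]
width: 0.0659
gripper_force: 0.0
```

>>> drive_tool --pt "0 0 -1 0" --pt "0 0 -2.2 0" --pt "-0.3 0 -3.6 0" --pt "-1 0 -5 0" --pt "-1.6 0 -5.8 0" --pt "-1.8 0 -6 0" --pt "-1.8 0 -6 0" --pt "-1.8 0 -6 0" --grip 85

```text
clock: 9.68
position: [0.5374, -0.3512, 0.2061]
ee_rot: [-0.0, 0.999, 0.038, 0.0]
contact_force: [-0.8, -0.2, -0.8]
width: 0.0851
gripper_force: 0.0
```

```bash
python3 -c "
from h import *
Q,im,m=wrist('w_tin3');a=top(Q,m,[.6464,-.343],.025,.05,.04);b=top(Q,m,[.5825,-.348],.025,.05,.035);print(a,b)
d=(a[4]-b[4])[:2];print(d,np.hypot(*d),np.degrees(np.arctan2(d[1],d[0])))
d=(a[1]-b[1])[:2];print(d,np.hypot(*d),np.degrees(np.arctan2(d[1],d[0])))
plan([.50,.15,.26],24)"
```

```text
(np.int64(1718), array([ 645.8, -343.5]), array([45. , 44.6]), -86.2, array([ 645.6, -343.3,   36.5])) (np.int64(1674), array([ 581.6, -348.5]), array([44.9, 44.3]), 3.2, array([ 582.2, -348.2,   36.5]))
[63.4  4.9] 63.589071388093075 4.419437152250089
[64.2  5. ] 64.39440969525221 4.453298744393912
t 9.73 at [ 537.3 -350.9  205. ] yaw 4.37 q6 0.81 -> shift [  0.04 -20.09  -2.17] turn -3.27 dist mm 505
```

View pics/w_tin3.png

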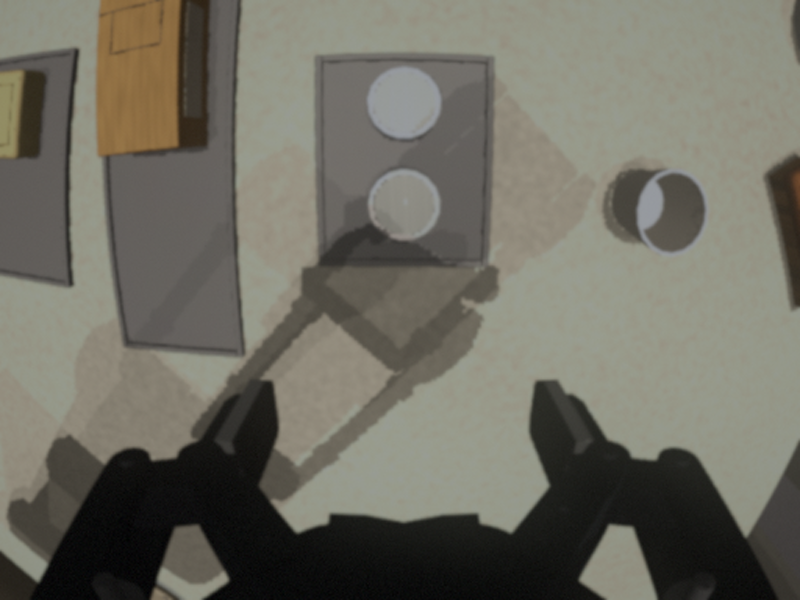

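The new tin (404,204) stands below its twin (404,103), 64 mm apart and in line with the tray. On to the soap.

>>> drive_tool --pt "0 -1 -0.3 -0.2" --pt "0 -2.3 -0.7 -0.5" --pt "0 -3.8 -1.1 -1" --pt "0 -5.4 -1.5 -1.5" --pt "0 -7 -1.8 -2" --pt "0 -8.6 -2 -2.5" --pt "0 -10.2 -2.1 -3" --pt "0 -11.8 -2.17 -3.27"

```text
clock: 10.4
position: [0.5146, -0.055, 0.2589]
ee_rot: [-0.001, 0.978, 0.209, -0.001]
contact_force: [0.1, 0.3, 0.8]
width: 0.0847
gripper_force: 0.0
```

>>> drive_tool --pt "-0.5 -1.4 0 0" --pt "-1 -2.8 0 0" --pt "-1.5 -4.2 0 0" --pt "-2.1 -5.6 0 0" --pt "-2.5 -6.8 0 0" --pt "-2.8 -7.6 0 0" --pt "-2.8 -7.6 0 0" --pt "-2.8 -7.6 0 0"

```text
clock: 11.07
position: [0.3731, 0.0886, 0.2594]
ee_rot: [-0.0, 0.978, 0.209, -0.001]
contact_force: [0.4, -0.6, 1.2]
width: 0.085
gripper_force: 0.0
```

```bash
python3 -c "
from h import *
Q,p,m=wrist('w_stk2')
s=top(Q,m,[.562,.171],.108,.127,.06);print('soap',s)
print('wip',top(Q,m,[.566,.17],.077,.093,.08))
print('car',top(Q,m,[.568,.169],.035,.055,.09))
print('wip_s',top(Q,m,[.604,.332],.03,.05,.08))
print('soap_s',top(Q,m,[.65,-.01],.025,.05,.07))
plan([s[1][0]/1000,s[1][1]/1000,.118],s[3])"
```

```text
soap 0
wip (np.int64(703), array([529.2, 155.2]), array([60. , 16.7]), -65.2, array([527.1, 152.4,  85. ]))
car (np.int64(863), array([530.8, 154.5]), array([66.5, 39. ]), -68.5, array([518.5, 147.8,  50. ]))
wip_s 0
soap_s (np.int64(1132), array([647. , -10.5]), array([66. , 50.5]), -5.4, array([632.5, -12.5,  36.1]))Traceback (most recent call last):
  File "<string>", line 9, in <module>
    plan([s[1][0]/1000,s[1][1]/1000,.118],s[3])
          ~^^^
IndexError: invalid index to scalar variable.
```

>>> drive_tool --pt "1 0 0 0" --pt "2.2 0 0 0" --pt "3.4 0 0 0" --pt "4.4 0 0 0" --pt "4.8 0 0 0" --pt "4.9 0 0 0" --pt "4.9 0 0 0" --pt "4.9 0 0 0"

```text
clock: 11.78
position: [0.4847, 0.1368, 0.2599]
ee_rot: [0.0, 0.978, 0.208, -0.001]
contact_force: [-0.8, 0.3, -0.4]
width: 0.085
gripper_force: 0.0
```

```bash
python3 -c "
from h import *
Q,p,m=wrist('w_stk3')
s=top(Q,m,[.562,.171],.108,.127,.06);print('soap',s)
print('wip',top(Q,m,[.566,.17],.077,.093,.08))
print('car',top(Q,m,[.568,.169],.035,.055,.09))
print('wip_s',top(Q,m,[.604,.332],.03,.05,.08))
print('soap_s',top(Q,m,[.65,-.01],.025,.05,.07))
plan([s[1][0]/1000,s[1][1]/1000,.118],s[3])"
```

```text
soap (np.int64(4581), array([563.4, 171.3]), array([73.3, 50.5]), 23.4, array([563.4, 171.4, 118.2]))
wip (np.int64(1071), array([567.9, 169.9]), array([97.1, 59.9]), 21.6, array([599.1, 164.2,  85. ]))
car (np.int64(867), array([569.5, 169.1]), array([120.5,  66.5]), 20.8, array([600.9, 164.3,  50.3]))
wip_s (np.int64(2280), array([594.6, 333.6]), array([75.4, 60.2]), -4.6, array([588.8, 327.6,  39.9]))
soap_s (np.int64(1996), array([651.9, -10.2]), array([74.2, 50.7]), -5.5, array([649.8,  -6.6,  36.2]))
t 11.83 at [484.5 136.9 260.2] yaw 23.96 q6 1.29 -> shift [3.45 0.03 5.68] turn 0.09 dist mm 166
```

>>> drive_tool --pt "1 0 0.7 0" --pt "2 0 1.6 0" --pt "3 0 2.5 0" --pt "3.45 0.03 3.4 0.05" --pt "3.45 0.03 4.3 0.05" --pt "3.45 0.03 5.1 0.05" --pt "3.45 0.03 5.6 0.05" --pt "3.45 0.03 5.68 0.05"

```text
clock: 12.5
position: [0.5619, 0.1711, 0.1162]
ee_rot: [0.0, 0.979, 0.205, -0.003]
contact_force: [-0.2, 0.3, 0.6]
width: 0.0847
gripper_force: 0.0
```

>>> drive_tool --pt "0 0 0 0" --pt "0 0 0 0" --pt "0 0 0 0" --pt "0 0 0 0" --pt "0 0 0 0" --pt "0 0 0 0" --pt "0 0 0 0" --pt "0 0 0 0" --grip 40 --newtons 35

```text
clock: 13.17
position: [0.5656, 0.1722, 0.1204]
ee_rot: [0.0, 0.979, 0.205, 0.002]
contact_force: [-0.6, -0.0, 6.9]
width: 0.0489
gripper_force: 38.4
```

```bash
python3 -c "
from h import *
s,p,R=st();print(s['width'],s['gripper_force'],s['contact_force'])
t=np.radians(-5.4);x,y=652.1-92*np.cos(t),-11-92*np.sin(t);print(x,y)
plan([x/1000,y/1000,.16],-5.4)"
```

```text
0.048910594772059966 38.351624608039856 [-0.58625653 -0.02081747  6.92416791]
560.5082992565167 -2.342035174696683
t 13.17 at [565.6 172.2 120.4] yaw 23.7 q6 1.34 -> shift [-2.99  6.31 -1.59] turn 4.85 dist mm 179
```

>>> drive_tool --pt "0 0 -0.4 0" --pt "0 0 -1.1 0" --pt "-0.2 0.4 -1.8 0.1" --pt "-0.6 1.3 -1.9 0.8" --pt "-1.2 2.5 -1.9 1.8" --pt "-1.8 3.8 -1.9 2.8" --pt "-2.4 5.1 -1.9 3.8" --pt "-2.8 6 -1.8 4.6"

```text
clock: 13.83
position: [0.5609, 0.0038, 0.1646]
ee_rot: [0.001, 0.999, -0.037, 0.001]
contact_force: [0.6, 0.5, 0.0]
width: 0.0489
gripper_force: 37.5
```

>>> drive_tool --pt "0 0.3 0 0.2" --pt "0 0.3 0 0.25" --pt "0 0.3 0 0.25" --pt "0 0.3 0 0.25" --pt "0 0.3 0 0.25" --pt "0 0.3 0 0.25" --pt "0 0.3 0 0.25" --pt "0 0.3 0 0.25"

```text
clock: 14.5
position: [0.5604, -0.0002, 0.1635]
ee_rot: [-0.0, 0.999, -0.046, -0.0]
contact_force: [0.2, 0.1, -0.2]
width: 0.0495
gripper_force: 37.4
```

```bash
cat >> h.py <<'E'
def heldtop(f,L,W):
    "held thing's top face in tool axes: seed at TCP pixel region, plane z=median"
    s,p,R=st();Q,im,m=wcloud(f);T=(Q-p)@R
    k=m&(np.abs(T[...,0])<.012)&(np.abs(T[...,1])<.012)&(T[...,2]>-.05)&(T[...,2]<.02);z=np.median(T[k][:,2])
    k=m&(np.abs(T[...,2]-z)<.003)&(np.abs(T[...,0])<L/2000+.02)&(np.abs(T[...,1])<W/2000+.004)
    return round(1000*z,1),k.sum(),*rect(T[k])
E
python3 -c "
from h import *
s,p,R=st();print(s['width'],s['gripper_force'],s['contact_force'])
Q,im,m=wrist('w_soapheld')
print('held',heldtop('pics/w_soapheld.npz',74,50))
a=top(Q,m,[.652,-.011],.025,.05,.07);print('soap_s',a)
t=np.radians(-5.4);x,y=652.1-92*np.cos(t),-11-92*np.sin(t);print(x,y)
plan([x/1000,y/1000,.05],-5.4)"
```

```text
0.04949971549180412 37.44706571102142 [ 0.21631561  0.08737521 -0.22934666]
held (np.float64(2.1), np.int64(12192), array([-1.9,  0.1]), array([73.9, 57.9]), -0.2)
soap_s (np.int64(5153), array([652.4, -11.4]), array([73.8, 50. ]), -5.7, array([652.2, -11.1,  36.2]))
560.5082992565167 -2.342035174696683
t 14.55 at [ 5.604e+02 -4.000e-01  1.635e+02] yaw -5.34 q6 1.54 -> shift [0.01 0.08 4.54] turn 0.01 dist mm 114
```

View pics/w_soapheld.png

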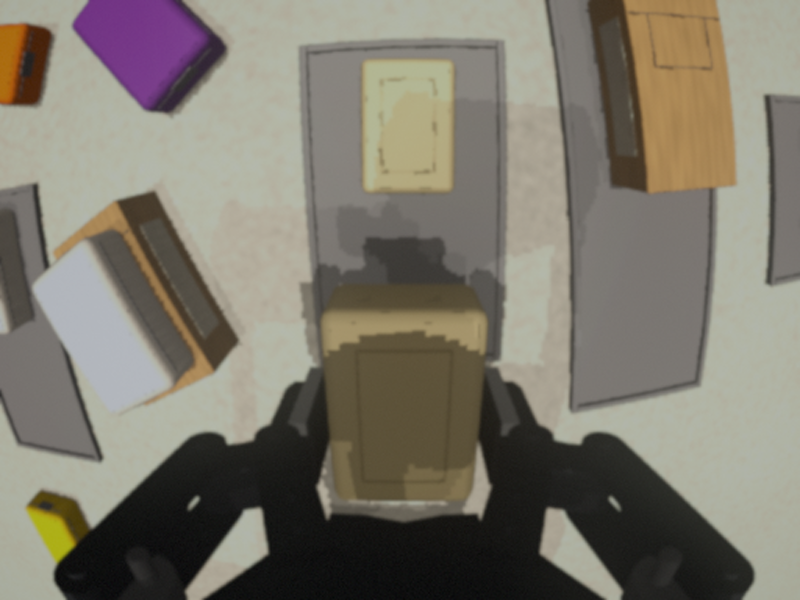

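The soap is held straight, and its twin at (407,125) px lies in line with the hand. Held centre is −2 mm in tool x, which I correct for.

```bash
python3 -c "
from h import *
plan([.5626,-.0027,.0375],-5.5)"
```

```text
t 14.55 at [ 5.604e+02 -4.000e-01  1.635e+02] yaw -5.34 q6 1.54 -> shift [0.1  0.08 5.04] turn 0.03 dist mm 126
```

>>> drive_tool --pt "0.05 0.1 0.6 0" --pt "0.1 0.1 1.5 0" --pt "0.1 0.1 2.5 0" --pt "0.1 0.1 3.4 0" --pt "0.1 0.1 4 0" --pt "0.1 0.1 4.2 0" --pt "0.1 0.1 4.2 0" --pt "0.1 0.1 4.2 0"

```text
clock: 15.22
position: [0.5632, -0.0037, 0.059]
ee_rot: [0.0, 0.999, -0.047, 0.0]
contact_force: [0.6, -0.9, -1.0]
width: 0.0496
gripper_force: 37.4
```

```bash
python3 -c "
from h import *
plan([.5626,-.0027,.0375],-5.5)"
```

```text
t 15.22 at [563.2  -3.7  59. ] yaw -5.39 q6 1.53 -> shift [-0.03 -0.04  0.86] turn 0.02 dist mm 22
```

>>> drive_tool --pt "-0.03 -0.04 0.2 0.02" --pt "-0.03 -0.04 0.4 0.02" --pt "-0.03 -0.04 0.55 0.02" --pt "-0.03 -0.04 0.68 0.02" --pt "-0.03 -0.04 0.76 0.02" --pt "-0.03 -0.04 0.82 0.02" --pt "-0.03 -0.04 0.86 0.02" --pt "-0.03 -0.04 0.86 0.02"

```text
clock: 15.88
position: [0.5618, -0.0026, 0.0384]
ee_rot: [0.0, 0.999, -0.048, 0.0]
contact_force: [-4.0, 0.6, 8.7]
width: 0.0492
gripper_force: 38.5
```

```bash
python3 -c "
from h import *
s,p,R=st();print(s['contact_force'])
plan([.5626,-.0027,.0375],-5.5)"
```

```text
[-4.01060747  0.55672338  8.72866962]
t 15.88 at [561.8  -2.6  38.4] yaw -5.52 q6 1.54 -> shift [0.03 0.   0.04] turn -0.0 dist mm 1
```

>>> drive_tool --pt "0 0 0 0" --pt "0 0 0 0" --pt "0 0 0 0" --pt "0 0 0 0" --pt "0 0 0 0" --pt "0 0 -0.1 0" --pt "0 0 -0.4 0" --pt "0 0 -1 0" --grip 66

```text
clock: 16.55
position: [0.5608, -0.0025, 0.0612]
ee_rot: [-0.0, 0.999, -0.048, -0.002]
contact_force: [0.5, -0.3, 0.2]
width: 0.0655
gripper_force: 0.0
```

>>> drive_tool --pt "0 0 -1 0" --pt "0 0 -2.2 0" --pt "-0.4 -0.3 -3.6 -0.3" --pt "-1.4 -0.8 -5 -0.8" --pt "-2.2 -1.3 -6.2 -1.5" --pt "-2.6 -1.5 -7 -2" --pt "-2.7 -1.5 -7.2 -2" --pt "-2.7 -1.5 -7.2 -2" --grip 85

```text
clock: 17.22
position: [0.4989, 0.0414, 0.2444]
ee_rot: [0.0, 0.998, 0.056, 0.003]
contact_force: [-0.1, 0.5, 0.4]
width: 0.0851
gripper_force: 0.0
```

```bash
python3 -c "
from h import *
Q,im,m=wrist('w_soap3');a=top(Q,m,[.652,-.011],.025,.05,.052);b=top(Q,m,[.561,-.002],.025,.05,.05);print(a,b)
d=(a[1]-b[1])[:2];print(d,np.hypot(*d),np.degrees(np.arctan2(d[1],d[0])))
plan([.485,.135,.25],21.6)"
```

```text
(np.int64(2790), array([652. , -11.1]), array([74.5, 50.9]), -4.7, array([650.2,  -9.7,  36.1])) (np.int64(2857), array([559.7,  -2.7]), array([74.2, 50.9]), -5.9, array([560.2,  -1.2,  36.1]))
[92.3 -8.4] 92.6814436659248 -5.200025838410869
t 17.27 at [498.7  41.1 242.6] yaw 6.43 q6 1.4 -> shift [-0.12 -3.79 -0.3 ] turn -2.53 dist mm 95
```

Soap placed at 92.7 mm and in line. Now the wipes box.

>>> drive_tool --pt "0 -0.9 -0.1 -0.4" --pt "0 -1.9 -0.2 -1.2" --pt "0 -2.9 -0.3 -2" --pt "-0.1 -3.6 -0.3 -2.5" --pt "-0.1 -3.8 -0.3 -2.53" --pt "-0.1 -3.8 -0.3 -2.53" --pt "-0.1 -3.8 -0.3 -2.53" --pt "-0.1 -3.8 -0.3 -2.53"

```text
clock: 17.93
position: [0.4855, 0.1342, 0.2486]
ee_rot: [0.0, 0.982, 0.187, -0.001]
contact_force: [-0.6, -0.1, -0.2]
width: 0.0852
gripper_force: 0.0
```

```bash
python3 -c "
from h import *
Q,p,m=wrist('w_stk4')
s=top(Q,m,[.568,.17],.077,.093,.08);print('wip',s)
print('car',top(Q,m,[.5695,.169],.035,.055,.09))
print('wip_s',top(Q,m,[.604,.332],.03,.05,.08))
plan([s[1][0]/1000,s[1][1]/1000,.083],s[3])"
```

```text
wip (np.int64(6058), array([567.7, 170.2]), array([95.9, 60.5]), 21.1, array([567.5, 170.3,  86.1]))
car (np.int64(945), array([569.5, 169. ]), array([120.3,  66.1]), 20.5, array([596.6, 162.5,  50.2]))
wip_s (np.int64(2498), array([595.3, 333.5]), array([76.9, 61.3]), -3.3, array([590.7, 327.7,  39.9]))
t 17.98 at [485.5 134.2 248.9] yaw 21.54 q6 1.33 -> shift [ 3.6  -0.14  6.63] turn 0.07 dist mm 189
```

>>> drive_tool --pt "1 0 0.7 0" --pt "2.1 0 1.7 0" --pt "3.1 -0.1 2.8 0.05" --pt "3.6 -0.14 3.9 0.05" --pt "3.6 -0.14 5 0.05" --pt "3.6 -0.14 6 0.05" --pt "3.6 -0.14 6.5 0.05" --pt "3.6 -0.14 6.65 0.05"

```text
clock: 18.65
position: [0.566, 0.1703, 0.0801]
ee_rot: [0.0, 0.983, 0.184, -0.003]
contact_force: [-1.0, 0.4, -0.1]
width: 0.0851
gripper_force: 0.0
```

>>> drive_tool --pt "0 0 0 0" --pt "0 0 0 0" --pt "0 0 0 0" --pt "0 0 0 0" --pt "0 0 0 0" --pt "0 0 0 0" --pt "0 0 0 0" --pt "0 0 0 0" --grip 50 --newtons 45

```text
clock: 19.32
position: [0.5685, 0.1718, 0.0846]
ee_rot: [0.0, 0.983, 0.185, 0.001]
contact_force: [-0.4, -2.1, 5.7]
width: 0.0592
gripper_force: 51.3
```

```bash
python3 -c "
from h import *
s,p,R=st();print(s['width'],s['gripper_force'],s['contact_force'])
t=np.radians(-4.7);x,y=604-114*np.cos(t),332.5-114*np.sin(t);print(x,y)
plan([x/1000,y/1000,.15],-4.7)"
```

```text
0.05924746604539649 51.34590983390808 [-0.36536933 -2.11165378  5.71324647]
490.38333790274385 341.84098998382467
t 19.32 at [568.5 171.8  84.6] yaw 21.36 q6 1.37 -> shift [-0.43 -7.47 -2.62] turn 4.34 dist mm 198
```

>>> drive_tool --pt "0 0 -0.4 0" --pt "0 0 -1.1 0" --pt "0 0 -1.9 0" --pt "0 -0.8 -2.5 0.3" --pt "-0.1 -2.2 -2.6 1.2" --pt "-0.2 -3.7 -2.6 2.2" --pt "-0.3 -5.2 -2.6 3.2" --pt "-0.4 -6.5 -2.6 4"

```text
clock: 19.98
position: [0.4973, 0.3212, 0.1484]
ee_rot: [-0.0, 1.0, -0.025, -0.001]
contact_force: [1.0, -0.1, -2.8]
width: 0.0588
gripper_force: 50.4
```

>>> drive_tool --pt "0.2 -0.6 0 0.3" --pt "0.35 -0.85 0 0.34" --pt "0.35 -0.85 0 0.34" --pt "0.35 -0.85 0 0.34" --pt "0.35 -0.85 0 0.34" --pt "0.35 -0.85 0 0.34" --pt "0.35 -0.85 0 0.34" --pt "0.35 -0.85 0 0.34"

```text
clock: 20.65
position: [0.509, 0.3394, 0.1483]
ee_rot: [0.0, 0.999, -0.041, -0.0]
contact_force: [-0.2, -0.9, -2.0]
width: 0.0587
gripper_force: 50.4
```

```bash
python3 -c "
from h import *
s,p,R=st();print(s['width'],s['gripper_force'],s['contact_force'])
Q,im,m=wrist('w_wipheld')
print('held',heldtop('pics/w_wipheld.npz',96,60))
a=top(Q,m,[.604,.3325],.03,.05,.07);print('wip_s',a)
t=np.radians(-4.7);x,y=604-114*np.cos(t),332.5-114*np.sin(t);print(x,y)
plan([x/1000,y/1000,.05],-4.7)"
```

```text
0.058655602940786006 50.360902547836304 [-0.24966648 -0.89973256 -2.03256545]
held (np.float64(-1.6), np.int64(18267), array([ 1. , -0.1]), array([90.9, 67.8]), 0.6)
wip_s (np.int64(9097), array([605.8, 333.9]), array([97.2, 60.4]), -4.3, array([605.1, 333.6,  40.1]))
490.38333790274385 341.84098998382467
t 20.7 at [509.  339.6 148.3] yaw -4.73 q6 2.13 -> shift [-0.75 -0.03  3.93] turn -0.01 dist mm 100
```

View pics/w_wipheld.png

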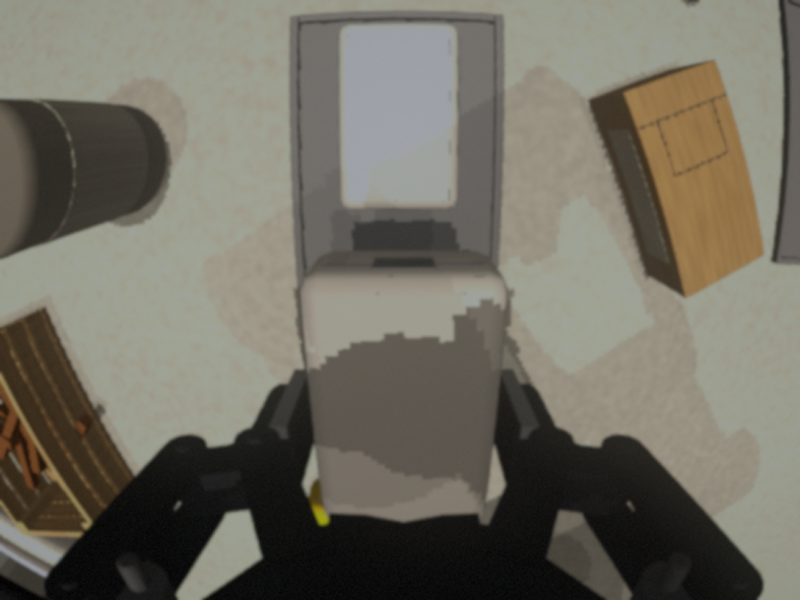

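The box is held straight, and its twin (343–456, 25–207 px) lines up with it. The held centre is about −1.4 mm in tool x.

```bash
python3 -c "
from h import *
plan([.4933,.3428,.0375],-4.6)"
```

```text
t 20.7 at [509.  339.6 148.3] yaw -4.73 q6 2.13 -> shift [-0.63 -0.08  4.43] turn -0.02 dist mm 112
```

>>> drive_tool --pt "-0.3 -0.05 0.3 0" --pt "-0.6 -0.12 1 0" --pt "-0.64 -0.12 2 0" --pt "-0.64 -0.12 2.8 0" --pt "-0.64 -0.12 3.4 0" --pt "-0.64 -0.12 3.6 0" --pt "-0.64 -0.12 3.6 0" --pt "-0.64 -0.12 3.6 0"

```text
clock: 21.37
position: [0.4931, 0.3448, 0.0584]
ee_rot: [-0.0, 0.999, -0.041, 0.0]
contact_force: [0.3, -0.8, -2.5]
width: 0.0589
gripper_force: 50.3
```

```bash
python3 -c "
from h import *
Q,im,m=wrist('w_wip2');a=top(Q,m,[.6055,.3335],.03,.05,.07);print('wip_s',a);print('held',heldtop('pics/w_wip2.npz',96,60))
plan([.4933,.3428,.0375],-4.6)"
```

```text
wip_s (np.int64(16226), array([580.5, 335.7]), array([83.4, 60.4]), -4.4, array([586.9, 335.5,  40.1]))
held (np.float64(-1.0), np.int64(18273), array([0.1, 0.1]), array([91.8, 67.7]), -1.0)
t 21.42 at [493.6 345.   59.1] yaw -4.68 q6 2.15 -> shift [-0.01  0.09  0.86] turn -0.01 dist mm 22
```

>>> drive_tool --pt "-0.01 0.09 0.2 0" --pt "-0.01 0.09 0.4 0" --pt "-0.01 0.09 0.55 0" --pt "-0.01 0.09 0.68 0" --pt "-0.01 0.09 0.76 0" --pt "-0.01 0.09 0.82 0" --pt "-0.01 0.09 0.86 0" --pt "-0.01 0.09 0.86 0"

```text
clock: 22.08
position: [0.4924, 0.3422, 0.0386]
ee_rot: [0.0, 0.999, -0.041, 0.0]
contact_force: [-2.6, -2.5, 9.6]
width: 0.0588
gripper_force: 51.8
```

```bash
python3 -c "
from h import *
s,p,R=st();print(s['contact_force'])
plan([.4933,.3428,.0375],-4.6)"
```

```text
[-2.56650669 -2.49024075  9.58372987]
t 22.08 at [492.4 342.2  38.6] yaw -4.68 q6 2.14 -> shift [ 0.03 -0.03  0.04] turn -0.01 dist mm 1
```

>>> drive_tool --pt "0 0 0 0" --pt "0 0 0 0" --pt "0 0 0 0" --pt "0 0 0 0" --pt "0 0 0 0" --pt "0 0 -0.1 0" --pt "0 0 -0.4 0" --pt "0 0 -1 0" --grip 76

```text
clock: 22.75
position: [0.4915, 0.3418, 0.0608]
ee_rot: [0.001, 0.999, -0.041, -0.002]
contact_force: [-0.2, -0.4, 0.2]
width: 0.0759
gripper_force: 0.0
```

>>> drive_tool --pt "0 0 -1 0" --pt "0 0 -2.2 0" --pt "-0.3 0 -3.6 0" --pt "-0.6 0 -5 0" --pt "-0.8 0 -6.2 0" --pt "-0.8 0 -7 0" --pt "-0.8 0 -7.2 0" --pt "-0.8 0 -7.2 0" --grip 85

```text
clock: 23.42
position: [0.4735, 0.3445, 0.244]
ee_rot: [-0.001, 0.999, -0.041, 0.002]
contact_force: [0.4, -0.5, -1.1]
width: 0.0849
gripper_force: 0.0
```

```bash
python3 -c "
from h import *
Q,im,m=wrist('w_wip3');a=top(Q,m,[.6055,.3335],.03,.05,.062);b=top(Q,m,[.492,.343],.03,.05,.062);print(a,b)
d=(a[1]-b[1])[:2];print(d,np.hypot(*d),np.degrees(np.arctan2(d[1],d[0])))
plan([.485,.135,.25],20.7)"
```

```text
(np.int64(4586), array([606.1, 333.4]), array([97.1, 60.7]), -4.7, array([603.7, 333.9,  40. ])) (np.int64(4324), array([491.5, 342.1]), array([95.1, 60.7]), -4.5, array([494.5, 341.8,  40. ]))
[114.6  -8.7] 114.92976115871818 -4.3413522415058186
t 23.47 at [472.7 343.9 241.9] yaw -4.68 q6 2.16 -> shift [ 1.17  8.29 -0.32] turn -4.23 dist mm 209
```

Wipes box placed, 114.9 mm centre to centre and in line. Now the carton.

>>> drive_tool --pt "0.1 0.9 0 -0.4" --pt "0.3 2.1 -0.1 -1.2" --pt "0.5 3.5 -0.2 -2.1" --pt "0.7 4.9 -0.3 -3" --pt "0.9 6.3 -0.3 -3.9" --pt "1.1 7.5 -0.3 -4.2" --pt "1.17 8.3 -0.3 -4.2" --pt "1.17 8.3 -0.3 -4.2"

```text
clock: 24.13
position: [0.4839, 0.131, 0.2469]
ee_rot: [0.001, 0.984, 0.176, -0.003]
contact_force: [-0.2, 0.5, 0.6]
width: 0.0849
gripper_force: 0.0
```

```bash
python3 -c "
from h import *
Q,p,m=wrist('w_stk5')
s=top(Q,m,[.5695,.169],.04,.06,.085);print('car',s)
plan([s[1][0]/1000,s[1][1]/1000,.042],s[3])"
```

```text
car (np.int64(6893), array([569.6, 169.6]), array([120.4,  66.7]), 20.6, array([569.4, 169.2,  50.3]))
t 24.18 at [484.  133.1 247.1] yaw 20.31 q6 1.35 -> shift [ 3.75 -0.17  8.19] turn -0.05 dist mm 225
```

>>> drive_tool --pt "1.2 0 0.8 0" --pt "2.4 -0.1 2 0" --pt "3.4 -0.17 3.4 -0.05" --pt "3.75 -0.17 4.9 -0.05" --pt "3.75 -0.17 6.2 -0.05" --pt "3.75 -0.17 7.3 -0.05" --pt "3.75 -0.17 8 -0.05" --pt "3.75 -0.17 8.2 -0.05"

```text
clock: 24.85
position: [0.5676, 0.1725, 0.039]
ee_rot: [-0.0, 0.983, 0.181, -0.005]
contact_force: [-0.0, -0.2, 0.4]
width: 0.0851
gripper_force: 0.0
```

>>> drive_tool --pt "0 0 0 0" --pt "0 0 0 0" --pt "0 0 0 0" --pt "0 0 0 0" --pt "0 0 0 0" --pt "0 0 0 0" --pt "0 0 0 0" --pt "0 0 0 0" --grip 56 --newtons 65

```text
clock: 25.52
position: [0.5713, 0.1717, 0.0445]
ee_rot: [-0.0, 0.984, 0.181, 0.0]
contact_force: [0.0, 0.0, -3.9]
width: 0.0647
gripper_force: 75.9
```

```bash
python3 -c "
from h import *
s,p,R=st();print(s['width'],s['gripper_force'],s['contact_force'])
t=np.radians(3.5);x,y=672.5-138*np.cos(t),-167.6-138*np.sin(t);print(x,y)
plan([x/1000,y/1000,.15],3.5)"
```

```text
0.0646942010970822 75.9391701221466 [ 0.01454276  0.04785311 -3.93737761]
534.7573978177824 -176.02469845581024
t 25.52 at [571.3 171.7  44.5] yaw 20.81 q6 1.38 -> shift [-6.31 12.48 -4.22] turn 2.89 dist mm 365
```

>>> drive_tool --pt "0 0 -0.4 0" --pt "0 0 -1.1 0" --pt "0 0 -2 0" --pt "-0.1 0.4 -3 0" --pt "-0.5 1.2 -3.9 0.2" --pt "-1 2.2 -4.2 0.6" --pt "-1.6 3.4 -4.2 1" --pt "-2.2 4.6 -4.2 1.4"

```text
clock: 26.18
position: [0.5611, 0.0438, 0.1512]
ee_rot: [0.0, 0.994, 0.108, 0.002]
contact_force: [0.8, 0.1, -4.7]
width: 0.0644
gripper_force: 76.0
```

```bash
python3 -c "
from h import *
s,p,R=st();print(s['width'],s['contact_force'])
plan([.535,-.176,.15],3.5)"
```

```text
0.0644255365687109 [ 0.77982352  0.05115768 -4.65267589]
t 26.18 at [561.1  43.8 151.2] yaw 12.39 q6 1.31 -> shift [-2.9   8.36  0.05] turn 1.48 dist mm 221
```

>>> drive_tool --pt "-0.4 1.4 0 0.4" --pt "-0.9 2.9 0 0.9" --pt "-1.4 4.4 0 1.3" --pt "-1.9 5.8 0 1.45" --pt "-2.4 7 0 1.45" --pt "-2.7 7.7 0 1.45" --pt "-2.8 7.9 0 1.45" --pt "-2.8 7.9 0 1.45"

```text
clock: 26.85
position: [0.5345, -0.1648, 0.1498]
ee_rot: [0.0, 1.0, 0.031, 0.0]
contact_force: [0.5, 0.1, -3.1]
width: 0.0649
gripper_force: 76.0
```

>>> drive_tool --pt "0 0 0 0" --pt "0 0 0 0" --pt "0 0 0 0" --pt "0 0 0 0" --pt "0 0 0 0" --pt "0 0 0 0" --pt "0 0 0 0" --pt "0 0 0 0"

```text
clock: 27.52
position: [0.5349, -0.1631, 0.1493]
ee_rot: [0.0, 0.999, 0.033, -0.0]
contact_force: [-0.2, 0.4, -4.8]
width: 0.0647
gripper_force: 76.0
```

```bash
python3 -c "
from h import *
s,p,R=st();print(s['width'],s['contact_force'])
Q,im,m=wrist('w_carheld')
print('held',heldtop('pics/w_carheld.npz',120,66))
a=top(Q,m,[.6725,-.1676],.046,.065,.085);print('car_s',a)
plan([.535,-.176,.06],3.5)"
```

```text
0.06466716959293851 [-0.21952296  0.36208518 -4.8088659 ]
held (np.float64(-5.9), np.int64(26158), array([7.8, 0. ]), array([101.1,  73.9]), -0.2)
car_s (np.int64(9059), array([ 650.7, -168.7]), array([76.4, 66.3]), 3.8, array([ 649.1, -168.5,   54.3]))
t 27.57 at [ 534.9 -163.2  149.3] yaw 3.74 q6 1.09 -> shift [-0.03  0.51  3.57] turn 0.04 dist mm 90
```

View pics/w_carheld.png

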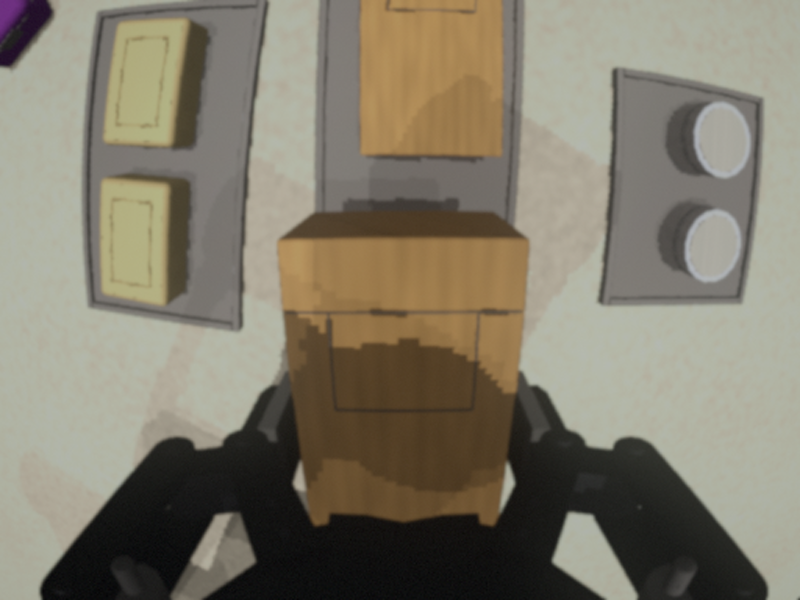

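The carton is held straight. Its twin's near edge is at row 155, and the soap and tin pairs look right. I'll lower it.

>>> drive_tool --pt "0 0.2 0.3 0" --pt "0.05 0.45 0.9 0.02" --pt "0.05 0.52 1.7 0.02" --pt "0.05 0.52 2.5 0.02" --pt "0.05 0.52 3 0.02" --pt "0.05 0.52 3.2 0.02" --pt "0.05 0.52 3.2 0.02" --pt "0.05 0.52 3.2 0.02"

```text
clock: 28.23
position: [0.5372, -0.1766, 0.0693]
ee_rot: [0.0, 1.0, 0.031, 0.0]
contact_force: [-0.4, -0.1, -4.1]
width: 0.0644
gripper_force: 75.9
```

```bash
python3 -c "
from h import *
plan([.5368,-.1761,.0475],3.6)"
```

```text
t 28.23 at [ 537.2 -176.6   69.3] yaw 3.59 q6 1.07 -> shift [-0.02 -0.02  0.87] turn -0.0 dist mm 22
```

>>> drive_tool --pt "0 0 0.2 0" --pt "0 0 0.4 0" --pt "0 0 0.55 0" --pt "0 0 0.68 0" --pt "0 0 0.76 0" --pt "0 0 0.82 0" --pt "0 0 0.87 0" --pt "0 0 0.87 0"

```text
clock: 28.9
position: [0.5369, -0.1761, 0.0484]
ee_rot: [0.0, 1.0, 0.031, 0.0]
contact_force: [-0.9, 1.5, 2.7]
width: 0.0645
gripper_force: 76.6
```

```bash
python3 -c "
from h import *
s,p,R=st();print(s['contact_force'])
plan([.5368,-.1761,.0475],3.6)"
```

```text
[-0.93572858  1.46786819  2.74401038]
t 28.9 at [ 536.9 -176.1   48.4] yaw 3.61 q6 1.07 -> shift [-0.   -0.    0.04] turn 0.0 dist mm 1
```

>>> drive_tool --pt "0 0 0 0" --pt "0 0 0 0" --pt "0 0 0 0" --pt "0 0 0 0" --pt "0 0 0 0" --pt "0 0 -0.1 0" --pt "0 0 -0.4 0" --pt "0 0 -1 0" --grip 82

```text
clock: 29.57
position: [0.5358, -0.1757, 0.0718]
ee_rot: [-0.001, 1.0, 0.031, -0.002]
contact_force: [0.3, 0.6, 0.4]
width: 0.0822
gripper_force: 0.0
```

>>> drive_tool --pt "0 0 -1 0" --pt "0 0 -2.2 0" --pt "-0.3 0 -3.6 0" --pt "-0.7 0 -5 0" --pt "-1 0 -6.4 0" --pt "-1 0 -7.6 0" --pt "-1 0 -8 0" --pt "-1 0 -8 0" --grip 85

```text
clock: 30.23
position: [0.5134, -0.1785, 0.2764]
ee_rot: [0.002, 0.999, 0.031, 0.004]
contact_force: [1.1, -0.1, -0.4]
width: 0.0851
gripper_force: 0.0
```

```bash
python3 -c "
from h import *
from rig import eyes
Q,im,m=wrist('w_car3');a=top(Q,m,[.6726,-.1676],.046,.065,.077);b=top(Q,m,[.535,-.176],.046,.065,.075);print(a,b)
d=(a[1]-b[1])[:2];print(d,np.hypot(*d),np.degrees(np.arctan2(d[1],d[0])))
a=top(Q,m,[.652,-.011],.025,.05,.052);b=top(Q,m,[.561,-.002],.025,.05,.05);print(a,b)
p,d=eyes.get_image('scene');cv2.imwrite('pics/scene1.png',cv2.resize(p[:,:,::-1],(800,600)))
plan([.45,-.18,.26],3.6)"
```

```text
(np.int64(4626), array([ 660.5, -168. ]), array([96.4, 66.3]), 3.6, array([ 658.9, -168.1,   54.3])) (np.int64(5524), array([ 535.4, -176.5]), array([118.5,  66.2]), 4.0, array([ 538.2, -176.5,   54.2]))
[125.1   8.5] 125.38843646843996 3.8870243284693644
(np.int64(2039), array([652.2, -12.4]), array([74.8, 50.5]), -5.6, array([651.1, -15.2,  36. ])) (np.int64(1979), array([559.8,  -3.5]), array([74.4, 50.5]), -5.5, array([560.9,  -6.5,  36. ]))
t 30.33 at [ 511.6 -177.5  271.9] yaw 3.6 q6 1.05 -> shift [-2.46 -0.05  0.48] turn 0.0 dist mm 63
```

View pics/scene1.png

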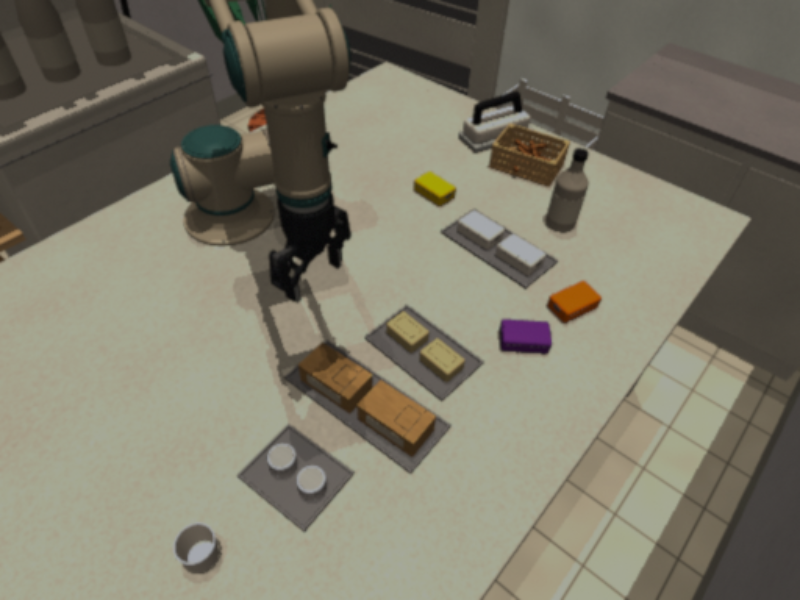

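All four pairs show in the scene view: wipes (480,228)/(521,253), soap (407,329)/(442,357), cartons (335,375)/(397,417) and tins (282,458)/(312,481). The bottle and cup have not moved, and the gripper is clear. I'm handing in.

```bash
python3 -c "
from rig import order
print(order.sign_off())"
```

```text
the job is handed in; nothing more can be done
None
```

The stack is taken apart and handed in at about 30 s: all four items lie flat on their trays, in line with their twins on the robot side with gaps measured at about 18–19 mm, and the bottle and cup have not visibly moved.

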